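Load a test disc into the bench reader with a transfer paddle

TASK

Using the transfer paddle, carry the test disc that lies on its blade, level and never touched by the gripper, to the reader and set it down flat inside the ring of orange pins on the open tray. Push the tray fully in with the paddle's tip, feeling for the stop, and hold it pressed there for about a second with a light force of about 10 N, never hard. Then draw the paddle out from under the disc, leaving disc and tray in place, lay the paddle flat on the blue mat and let go, without disturbing the other things.

Things in the scene. Friction and masses are not known exactly. Their poses are not given: they have to be found in the camera images.
- disc: white round test disc with red and orange wells, diameter 56 mm, 9 mm thick, about 40 g, loose. It starts on the paddle's blade within a few mm of point paddle_spot. Origin: centre of its underside; z up
- paddle: transfer paddle, 160 g: flat steel blade 24 mm wide, 3 mm thick, with an upright black and orange grip block near one end (50 mm long, 16 mm wide, top 45 mm above the blade's underside). Origin: under the grip block's centre, on the blade's underside; x along the blade to its tip, z up. The blade reaches from 35 mm behind to 155 mm ahead of the origin; it starts flat on the mat
- paddle_grip (a point): where to grip the paddle: centre of the grip block, 27 mm above the blade's underside; squeeze across the 16 mm width (paddle y)
- paddle_spot (a point): point on top of the paddle's blade, 120 mm ahead of the paddle's origin and 35 mm behind the tip, where the disc rests
- mat: thin blue mat fixed to the bench, 250 x 130 mm, 3 mm thick, on which the paddle starts; origin: centre of its underside, x along its length
- reader: white bench reader on a blue foot, fixed, 180 mm wide. Origin: on the bench, 5 mm before the hood's front edge, in the middle; +x is the way the tray is pushed in. The hood covers x from 5 to 210 mm, from 74 to 119 mm above the bench; the mouth below it is 128 mm wide and open to x = 90 mm; the foot is 18 mm high and starts at x = -80 mm
- tray: grey tray, slides along the reader's x. Origin: on the bench under the nest. Starts 42 to 74 mm before the reader's origin; its rigid hidden stop lies anywhere from 8 to 24 mm before that origin: find it by feel. Friction 3 N; stays where left; over 16 N harms it. Width 100 mm, with a 34 mm slot along its middle, open above and to the robot; slot floor 28 mm, deck 45 mm up
- nest (a point): centre of the disc's place on the tray, at deck height (45 mm above the bench), moves with the tray; axes as the reader's. Around it six orange cone-tipped pins, 11 mm tall, 8 mm thick, on a 33.5 mm radius, leave 1.5 mm around the disc. The tray's front edge is 45 mm before this point
- slot_end (a point): middle of the slot's closed inner end, 45 mm beyond the nest, 34.5 mm above the bench; moves with the tray. A blade lowered into the slot leaves the disc on the deck; its tip pushed forward against this end slides the tray in
- bottle: white reagent bottle with an orange label and red cap, 56 mm wide, 120 mm tall, bystander; origin under its centre
- rack: white tube rack with capped tubes, 60 x 160 mm, 78 mm tall, bystander; origin under its centre
- slidebox: green slide box 92 x 77 x 35 mm, bystander; origin under its centre
- jar: small clear jar with a yellow lid, 48 mm wide, 55 mm tall, bystander; origin under its centre
- timer: grey bench timer 70 x 65 x 22 mm, bystander; origin under its centre
- cup: blue ceramic cup, 60 mm wide, 60 mm tall, bystander; origin under its centre
Things that resemble listed ones, but are neither listed nor needed, are in the scene too. Of the things that look like the paddle, the middle-sized one is meant.

How it is judged:
By the outcome, as a careful person would: the job done as asked, in the order asked, and still so for the second after the job is handed in, with the robot touching nothing.
It also fails if it takes over 72 s, if anything falls off the work surface, if the arm or the gripper's body presses on something with over 40 N, if the wrist force passes 120 N, or if a joint passes its speed limit or range.

ROBOT

A 7-joint arm with a two-finger parallel gripper is mounted at the origin on the work surface. World frame = base frame: x ahead of the robot, y to its left, z up, the work surface at z = 0. Lengths are in m, angles in rad, forces in N, time in s.
With the tool pointing down it reaches from about 0.425 to 0.95 m from the base axis. Payload 4.7 kg.
Tool frame: the origin (TCP) lies on the centre line of the jaws, within the pads' length; the fingertips stand 8 mm ahead of it and the grasp point (between the pads) lies 11 mm behind it (ctrl.finger_overhang is the distance from the TCP to the fingertips, in m); z points along the fingers, y is the line along which they close (so a half turn about z gives the same grasp; the last joint's range is limited). The gripper opens to 85 mm and grips with 20 to 120 N. Pads are 22 mm wide; open, the fingers measure 114 mm over their backs; the gripper's body (76 mm by 85 mm) begins 54 mm behind the grasp point. The pads swing forward as they close: fully open they stand 13 mm farther back than shut.
Start: joints at [-1.287, 0.469, -0.049, 1.532, 0.024, 1.141, -0.082], TCP at [0.208, 0.642, 0.239] pointing down, gripper open.
Joint ranges: [-2.59, 2.59], [-0.33, 1.99], [-1.39, 1.29], [0.1, 2.45], [-1.04, 4.18], [0.21, 1.99], [-2.66, 2.66]. Speed limits (rad/s): [2.57, 2.57, 3.14, 3.14, 3.14, 3.14, 3.14].

INTERFACE

Orientations are given as a 3x3 rotation matrix whose columns are the frame's x, y, z axes.
In Python, from rig import ctrl, camera, camera_info, ticket gives the robot as it stands.
- The arm moves only by the tool drive_tool, never from a script. Its arguments are lists of equal length, an entry for each row: "rot": the turn, a rotation vector about the tool's x, y, z in rad, a list of three; "dp": the shift along the tool's x, y, z in mm, a list of three; "gripper": the opening, from 0 (shut) to 1 (fully open). A call has 1 to 20 rows; each row is the pose to reach, as a shift and turn from the pose commanded when the call began, along the tool's axes at that moment; what a row does not reach only later rows make up. A row lasts 1/8 s, in which the tool goes at most 62.5 mm and 10.7 degrees, less where a joint would pass 70% of its speed; a pose out of reach is approached as far as the arm can. A call with a gripper value outside its range is refused whole. The fingers move at their own pace and stop on an object; "force" is the grip in N (left out, the last holds). Time passes only in rows, so rows that repeat a pose let the fingers close. It gives the time, the measured TCP pose, the force, the opening and the grip force at its end, in the units of the state.
- ctrl.observe(): the state, without advancing time (a new reading comes with each control period).
- camera(name): name is "scene" or "side" or "wrist"; returns the picture (420x560x3 uint8, red, green, blue); there is no depth.
- camera_info(name): a dict with "mtx" (3x3 intrinsics, pixels), "dist" ([k1, k2, p1, p2, k3] as OpenCV has them; the pictures are not rectified), "world_to_cam" (4x4, takes a point from world to camera coordinates); the wrist camera has in their place "hand_eye" (4x4, takes a point from camera to tool coordinates, whose origin is the TCP and whose axes are the flange's). Camera axes: x right, y down, z forward; pixel columns grow to the right and rows downward; lengths in m; the calibration is good to about 2 mm. A picture is of the moment at which its call begins: read the wrist's pose just before it. camera_info takes no time and is no camera call.
- ticket.job_done(): hands the job in; it is judged then, once.
The state is a dict: "clock": time; "joint_positions": joint angles; "joint_vel": joint speeds; "joint_torque": joint torques, N m; "ee_pos": TCP position; "ee_rot": TCP orientation; "ft_force": force on the tool from outside, world axes, zero at the start; "moment": the same for the moment, N m; "opening": finger opening in m; "finger_force": force on a finger pad.
Only numpy, scipy, OpenCV 4.12 (cv2) and the standard library are available. Lean on these libraries where they do the work, as an engineer would, in place of code of your own. Each camera call takes 0.05 s, during which the arm holds its last target. There are 200 camera calls.

## Working session

There is one attempt and no reset: what is moved stays moved. The work goes in short steps, Python scripts to look and compute and a tool call to move; the robot and the scene stay as the last step left them, time stands still between calls to the robot, and variables do not carry over. Pictures are saved under pics/ and viewed, at most 10 in all, crops included, and the job is handed in when it is done.

Besides the shell and the picture viewer there is one more tool, called after "Request:" in YAML: its name, and indented under it one key for each argument. drive_tool: Moves the arm, as the interface text tells. Its arguments: {"type":"object","properties":{"rot":{"type":"array","items":{"type":"array","items":{"type":"number"}}},"dp":{"type":"array","items":{"type":"array","items":{"type":"number"}}},"gripper":{"type":"array","items":{"type":"number"}},"force":{"type":"number"}},"required":["rot","dp","gripper"]}

```bash
ls; mkdir -p pics; python3 - <<'E'
from rig import ctrl,camera,camera_info
import cv2,numpy as np
s=ctrl.observe();print({k:np.round(v,3).tolist() for k,v in s.items()})
a=[camera(n) for n in("scene","side")]
for n,i in zip(("scene","side"),a):
    cv2.imwrite(f"pics/{n}_raw.png",i[:,:,::-1]);cv2.imwrite(f"pics/{n}0.png",cv2.resize(i[:,:,::-1],(800,600),interpolation=cv2.INTER_CUBIC))
for n in("scene","side","wrist"):print(n,camera_info(n))
E
```

```text
pics
{'clock': 0.0, 'joint_positions': [-1.287, 0.469, -0.049, 1.534, 0.024, 1.141, -0.082], 'joint_vel': [-0.001, 0.002, 0.001, 0.001, 0.0, 0.001, 0.0], 'joint_torque': [-0.0, -51.03, -0.047, -23.771, 0.011, 0.008, -0.0], 'ee_pos': [0.208, 0.642, 0.238], 'ee_rot': [[-0.951, 0.308, -0.001], [0.308, 0.951, -0.002], [-0.0, -0.002, -1.0]], 'ft_force': [-0.436, 0.026, 0.178], 'moment': [-0.009, -0.002, -0.014], 'finger_force': 0.0, 'opening': 0.086}
scene {'mtx': array([[511.26377677,   0.        , 277.01941553],
       [  0.        , 511.26377677, 207.82465331],
       [  0.        ,   0.        ,   1.        ]]), 'dist': array([-0.19526518,  0.        ,  0.        ,  0.        ,  0.        ]), 'world_to_cam': array([[-7.32618600e-01,  6.80639382e-01,  1.37771344e-04,
         3.63144309e-01],
       [ 4.93658102e-01,  5.31497223e-01, -6.88340309e-01,
        -2.25681430e-01],
       [-4.68584747e-01, -5.04222902e-01, -7.25387896e-01,
         1.80261946e+00],
       [ 0.00000000e+00,  0.00000000e+00,  0.00000000e+00,
         1.00000000e+00]])}
side {'mtx': array([[536.69705034,   0.  
[... 375 characters left out ...]
9017, -0.76440962,  1.52839967],
       [ 0.        ,  0.        ,  0.        ,  1.        ]])}
wrist {'mtx': array([[292.51601336,   0.        , 282.52804759],
       [  0.        , 292.51601336, 211.81401491],
       [  0.        ,   0.        ,   1.        ]]), 'dist': array([-0.04292443,  0.        ,  0.        ,  0.        ,  0.        ]), 'hand_eye': array([[ 3.07870927e-04, -9.48304045e-01, -3.17363108e-01,
         8.09112044e-02],
       [ 9.99999815e-01,  4.58212856e-04, -3.99083043e-04,
        -1.01840506e-03],
       [ 5.23871920e-04, -3.17362927e-01,  9.48304011e-01,
        -1.35025779e-01],
       [ 0.00000000e+00,  0.00000000e+00,  0.00000000e+00,
         1.00000000e+00]])}
```

View pics/scene0.png

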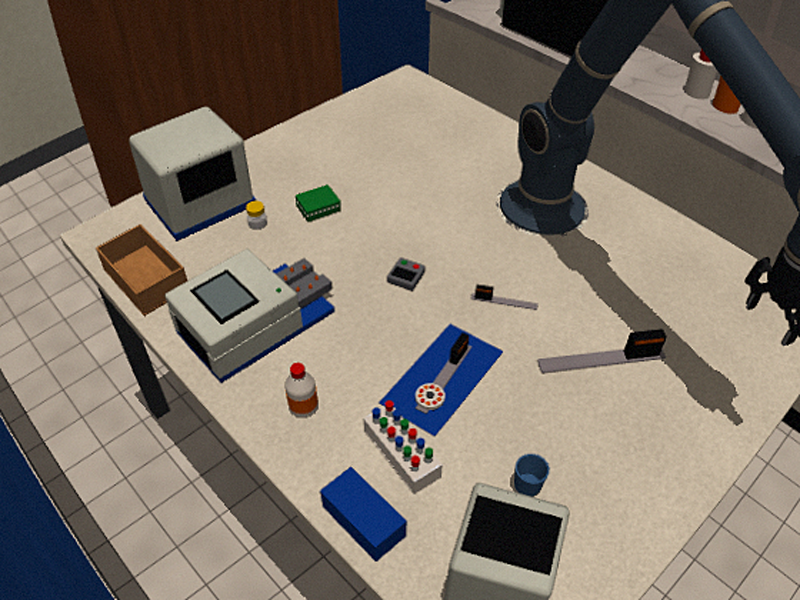

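View pics/side0.png

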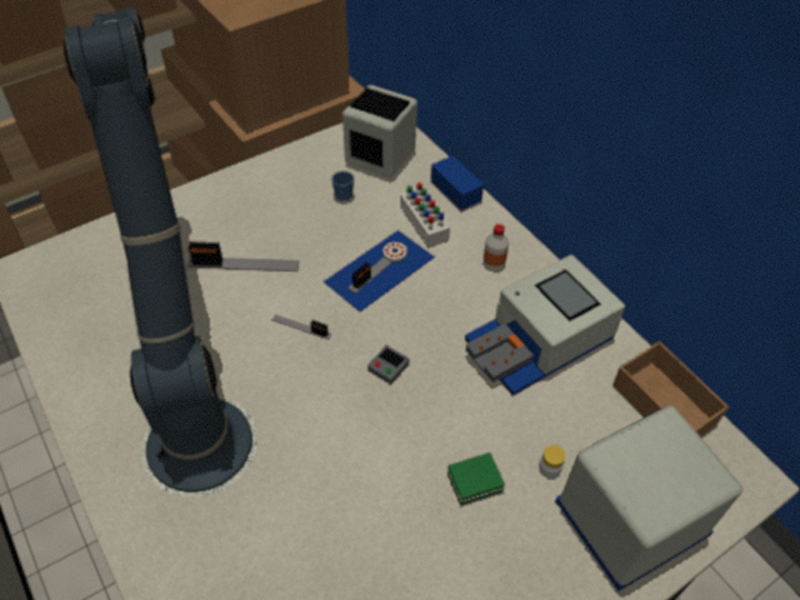

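```bash
cat > h.py <<'E'
import numpy as np,cv2
from rig import ctrl,camera,camera_info
def cam(n,s=None):
    c=camera_info(n)
    if n!="wrist": W=np.linalg.inv(c["world_to_cam"])
    else:
        T=np.eye(4);T[:3,:3]=s["ee_rot"];T[:3,3]=s["ee_pos"];W=T@c["hand_eye"]
    return c["mtx"],c["dist"],W
def ray(C,uv):
    K,d,W=C;p=cv2.undistortPoints(np.array([[uv]],float),K,d)[0,0]
    return W[:3,3],W[:3,:3]@np.array([p[0],p[1],1])
def onz(C,uv,z):
    o,r=ray(C,uv);return o+r*(z-o[2])/r[2]
def tri(*obs):
    A=np.zeros((3,3));b=np.zeros(3)
    for C,uv in obs:
        o,r=ray(C,uv);r=r/np.linalg.norm(r);P=np.eye(3)-np.outer(r,r);A+=P;b+=P@o
    return np.linalg.solve(A,b)
def proj(C,X):
    K,d,W=C;V=np.linalg.inv(W);r,_=cv2.Rodrigues(V[:3,:3])
    return cv2.projectPoints(np.array(X,float).reshape(-1,3),r,V[:3,3],K,d)[0][:,0]
E
python3 - <<'E'
from h import *
S,D=cam("scene"),cam("side");k=.7
for n,a,b in [("disc",(430,396),(395,250)),("griptop",(459,342),(361,271)),("reader screen",(225,296),(568,294)),("tray",(300,281),(502,350)),("bottlecap",(297,369),(499,229)),("timer",(406,273),(389,364)),("slidebox",(318,200),(476,476)),("jar",(256,208),(554,455)),("cup",(531,462),(343,180)),("redtube",(415,462),(420,188)),("tube2",(389,405),(431,221))]:
    print(n,tri((S,np.array(a)*k),(D,np.array(b)*k)).round(3))
for a in [(453,325),(503,351),(433,433),(382,401)]:print("mat",onz(S,np.array(a)*k,.003).round(3))
a=cv2.imread("pics/scene_raw.png");b=cv2.imread("pics/side_raw.png")
def cr(i,x,y):return cv2.resize(i[y-30:y+30,x-40:x+40],(400,300),interpolation=cv2.INTER_CUBIC)
cv2.imwrite("pics/crops.png",np.vstack([np.hstack([cr(a,210,196),cr(a,311,262)]),np.hstack([cr(b,354,245),cr(b,265,186)])]))
E
```

```text
disc [0.62  0.225 0.015]
griptop [0.502 0.186 0.046]
reader screen [ 0.804 -0.17   0.121]
tray [ 0.631 -0.168  0.045]
bottlecap [0.807 0.069 0.116]
timer [ 0.424 -0.05   0.014]
slidebox [ 0.415 -0.371  0.028]
jar [ 0.559 -0.427  0.051]
cup [0.619 0.467 0.063]
redtube [0.764 0.331 0.067]
tube2 [0.717 0.215 0.07 ]
mat [0.447 0.124 0.003]
mat [0.423 0.243 0.003]
mat [0.666 0.285 0.003]
mat [0.686 0.167 0.003]
```

View pics/crops.png

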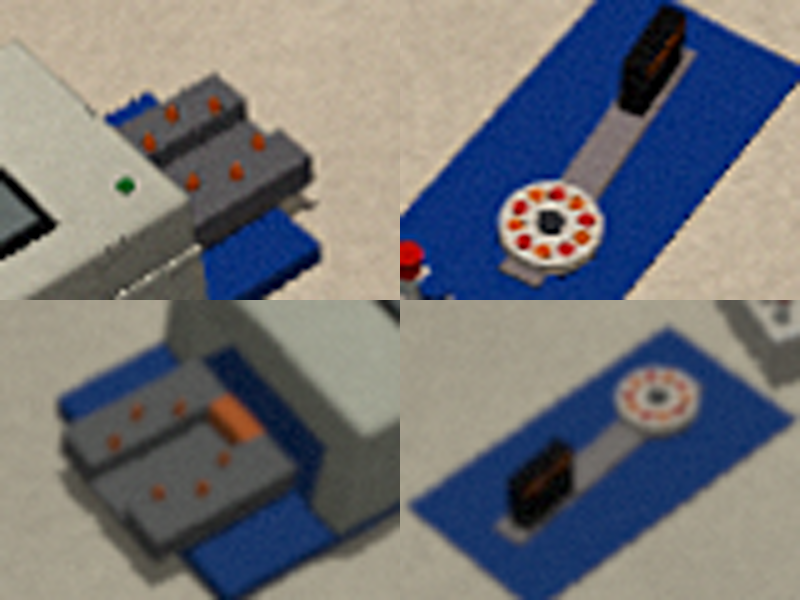

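```bash
python3 - <<'E'
from h import *
S,D=cam("scene"),cam("side")
f=lambda p,x,y:np.array(p)/5+[x-40-.4,y-30-.4]
a=[(214,103),(172,113),(150,142),(193,181),(236,171),(258,142)]
b=[(158,193),(203,189),(222,159),(180,107),(137,111),(114,142)]
P=np.array([tri((S,f(p,210,196)),(D,f(q,354,245))) for p,q in zip(a,b)]);print(P.round(4));c=P.mean(0);print("nest",c.round(4),np.linalg.norm((P-c)[:,:2],axis=1).round(4))
v=(P[2]-P[0]+P[3]-P[5]);print("yaw",np.degrees(np.arctan2(v[1],v[0])));w=P[0]-P[5]+P[1]-P[4]+P[2]-P[3];print("yaw2",np.degrees(np.arctan2(w[1],w[0]))+90)
for n,p,q in [("disc",(551,222),(657,397)),("griptop ends 1",(670,8),(520,487)),("gt2",(635,68),(563,440))]:
    print(n,tri((S,f((p[0]-400,p[1]),311,262)),(D,f((q[0]-400,q[1]-300),265,186))).round(4))
E
```

```text
[[ 0.5969 -0.1886  0.0521]
 [ 0.6214 -0.2005  0.0513]
 [ 0.646  -0.1895  0.0508]
 [ 0.648  -0.1444  0.0518]
 [ 0.6238 -0.1327  0.0523]
 [ 0.5981 -0.1435  0.0516]]
nest [ 0.6224 -0.1665  0.0517] [0.0337 0.034  0.0329 0.0339 0.0339 0.0335]
yaw -1.027943400084605
yaw2 -2.007971937077727
disc [0.6183 0.2231 0.0175]
griptop ends 1 [0.4809 0.1786 0.0494]
gt2 [0.527  0.197  0.0507]
```

```bash
cat >> h.py <<'E'
from scipy.spatial.transform import Rotation as Ro
def down(yaw):
    c,s=np.cos(yaw),np.sin(yaw);return np.array([[c,s,0],[s,-c,0],[0,0,-1.]])
def go(p,yawdeg):
    s=ctrl.observe();R=np.array(s["ee_rot"])
    print("t",round(float(s["clock"]),2),"pos",np.round(s["ee_pos"],4),"dp",np.round(1000*R.T@(np.array(p)-s["ee_pos"]),1),"rot",np.round(Ro.from_matrix(R.T@down(np.radians(yawdeg))).as_rotvec(),4))
E
python3 -c "
from h import *
go([.504,.188,.14],17.5)"
```

```text
t 0.1 pos [0.2076 0.6418 0.2384] dp [-421.7 -340.4   99. ] rot [-5.0000e-04  2.2000e-03  2.5234e+00]
```

Request:
drive_tool:
  rot:
    - [0, 0.002, 2.523]
    - [0, 0.002, 2.523]
    - [0, 0.002, 2.523]
    - [0, 0.002, 2.523]
    - [0, 0.002, 2.523]
    - [0, 0.002, 2.523]
    - [0, 0.002, 2.523]
    - [0, 0.002, 2.523]
    - [0, 0.002, 2.523]
    - [0, 0.002, 2.523]
    - [0, 0.002, 2.523]
    - [0, 0.002, 2.523]
    - [0, 0.002, 2.523]
    - [0, 0.002, 2.523]
    - [0, 0.002, 2.523]
    - [0, 0.002, 2.523]
    - [0, 0.002, 2.523]
  dp:
    - [-422, -340, 60]
    - [-422, -340, 99]
    - [-422, -340, 99]
    - [-422, -340, 99]
    - [-422, -340, 99]
    - [-422, -340, 99]
    - [-422, -340, 99]
    - [-422, -340, 99]
    - [-422, -340, 99]
    - [-422, -340, 99]
    - [-422, -340, 99]
    - [-422, -340, 99]
    - [-422, -340, 99]
    - [-422, -340, 99]
    - [-422, -340, 99]
    - [-422, -340, 99]
    - [-422, -340, 99]
  gripper: [1, 1, 1, 1, 1, 1, 1, 1, 1, 1, 1, 1, 1, 1, 1, 1, 1]

```text
clock: 2.22
ee_pos: [0.5045, 0.1889, 0.1403]
ee_rot: [[0.953, 0.302, -0.0], [0.302, -0.953, 0.002], [0.0, -0.002, -1.0]]
ft_force: [0.3, -0.0, 0.2]
opening: 0.0854
finger_force: 0.0
```

```bash
python3 - <<'E'
from h import *
import json
s=ctrl.observe();i=camera("wrist")[:,:,::-1]
print(np.round(s["ee_pos"],4),np.round(s["ee_rot"],3).tolist())
json.dump({k:np.array(s[k]).tolist() for k in("ee_pos","ee_rot")},open("s1.json","w"))
cv2.imwrite("pics/w1raw.png",i);cv2.imwrite("pics/w1.png",cv2.resize(i,(800,600),interpolation=cv2.INTER_CUBIC))
E
```

```text
[0.5045 0.1889 0.1403] [[0.953, 0.302, -0.0], [0.302, -0.953, 0.002], [0.0, -0.002, -1.0]]
```

View pics/w1.png

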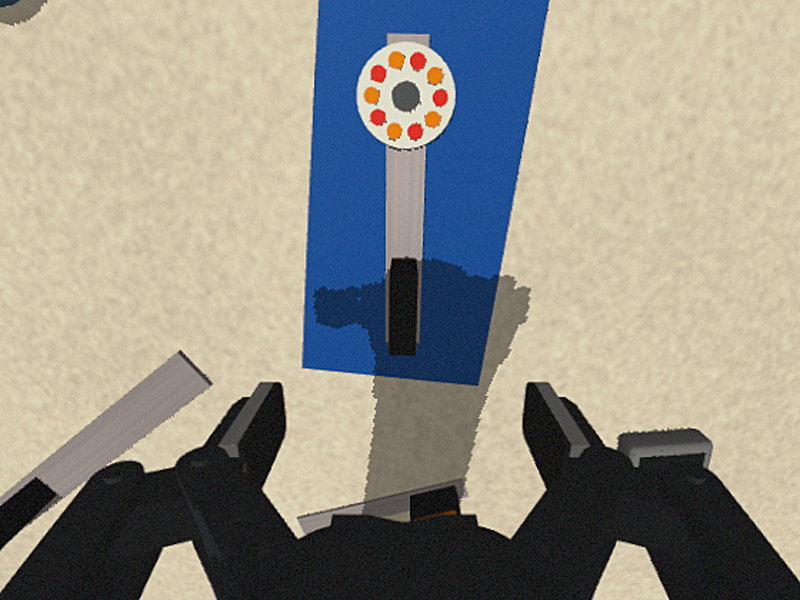

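```bash
python3 - <<'E'
from h import *
import json
s=json.load(open("s1.json"));C=cam("wrist",s);k=.7
for n,p,z in [("disc",(406,96),.015),("tip",(408.5,34),.006),("blade@disc edge",(405.5,152),.006),("block front bottom",(404,259),.006),("block rear top",(403,355),.048)]:
    print(n,onz(C,(np.array(p)+.5)*k-.5,z).round(4))
E
```

```text
disc [0.6182 0.2223 0.015 ]
tip [0.651  0.2313 0.006 ]
blade@disc edge [0.5894 0.2135 0.006 ]
block front bottom [0.5257 0.1942 0.006 ]
block rear top [0.4786 0.1799 0.048 ]
```

```bash
python3 -c "
from h import *
go([.5025,.187,.019],16.7)"
```

```text
t 2.27 pos [0.5046 0.1889 0.1403] dp [ -2.6   1.3 121.3] rot [-0.0017 -0.0004  0.0147]
```

Request:
drive_tool:
  rot:
    - [-0.002, 0, 0.015]
    - [-0.002, 0, 0.015]
    - [-0.002, 0, 0.015]
    - [-0.002, 0, 0.015]
    - [-0.002, 0, 0.015]
    - [-0.002, 0, 0.015]
    - [-0.002, 0, 0.015]
    - [-0.002, 0, 0.015]
    - [-0.002, 0, 0.015]
    - [-0.002, 0, 0.015]
    - [-0.002, 0, 0.015]
    - [-0.002, 0, 0.015]
    - [-0.002, 0, 0.015]
    - [-0.002, 0, 0.015]
    - [-0.002, 0, 0.015]
    - [-0.002, 0, 0.015]
  dp:
    - [-2.6, 1.3, 30]
    - [-2.6, 1.3, 60]
    - [-2.6, 1.3, 90]
    - [-2.6, 1.3, 110]
    - [-2.6, 1.3, 121]
    - [-2.6, 1.3, 121]
    - [-2.6, 1.3, 121]
    - [-2.6, 1.3, 121]
    - [-2.6, 1.3, 121]
    - [-2.6, 1.3, 121]
    - [-2.6, 1.3, 121]
    - [-2.6, 1.3, 121]
    - [-2.6, 1.3, 121]
    - [-2.6, 1.3, 121]
    - [-2.6, 1.3, 121]
    - [-2.6, 1.3, 121]
  gripper: [1, 1, 1, 1, 1, 1, 0.6, 0.4, 0.25, 0.2, 0.15, 0.1, 0, 0, 0, 0]
  force: 90

```text
clock: 4.28
ee_pos: [0.5026, 0.1876, 0.0198]
ee_rot: [[0.958, 0.287, 0.001], [0.287, -0.958, 0.001], [0.001, -0.0, -1.0]]
ft_force: [-1.6, 1.2, 5.9]
opening: 0.0149
finger_force: 87.8
```

Request:
drive_tool:
  rot:
    - [0, 0, 0]
    - [0, 0, 0]
    - [0, 0, 0]
    - [0, 0, 0]
    - [0, 0, 0]
    - [0, 0, 0]
    - [0, 0, 0]
    - [0, 0, 0]
    - [0, 0, 0]
    - [0, 0, 0]
    - [0, 0, 0]
    - [0, 0, 0]
  dp:
    - [0, 0, -1]
    - [0, 0, -4]
    - [0, 0, -10]
    - [0, 0, -20]
    - [0, 0, -34]
    - [0, 0, -50]
    - [0, 0, -66]
    - [0, 0, -80]
    - [0, 0, -90]
    - [0, 0, -97]
    - [0, 0, -100]
    - [0, 0, -100]
  gripper: [0, 0, 0, 0, 0, 0, 0, 0, 0, 0, 0, 0]

```text
clock: 5.78
ee_pos: [0.5023, 0.1871, 0.1192]
ee_rot: [[0.958, 0.287, 0.0], [0.287, -0.958, -0.0], [0.0, 0.001, -1.0]]
ft_force: [1.6, -0.1, -1.9]
opening: 0.0149
finger_force: 87.6
```

```bash
python3 - <<'E'
from h import *
import json
s=ctrl.observe();i=camera("wrist")[:,:,::-1]
print(np.round(s["ee_pos"],4),np.round(s["ee_rot"],4).tolist(),np.round(s["ft_force"],1),np.round(s["moment"],3))
json.dump({k:np.array(s[k]).tolist() for k in("ee_pos","ee_rot")},open("s2.json","w"))
cv2.imwrite("pics/w2raw.png",i);cv2.imwrite("pics/w2.png",cv2.resize(i[0:300,200:400],(400,600),interpolation=cv2.INTER_CUBIC))
E
```

```text
[0.5023 0.1871 0.1192] [[0.958, 0.2867, 0.0003], [0.2867, -0.958, -0.0005], [0.0002, 0.0005, -1.0]] [ 1.6 -0.1 -1.9] [ 0.011 -0.006  0.01 ]
```

View pics/w2.png

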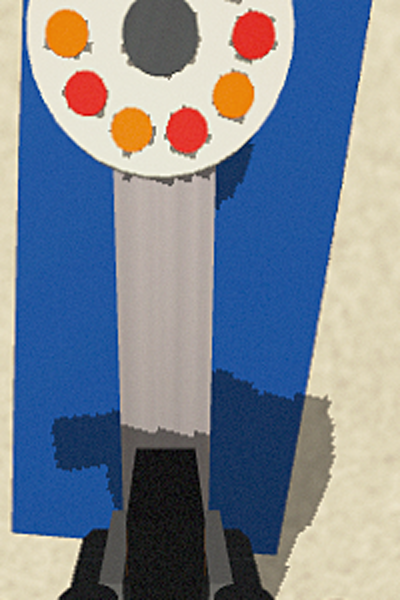

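```bash
python3 - <<'E'
from h import *
c=camera_info("wrist");C=(c["mtx"],c["dist"],c["hand_eye"])
f=lambda p:(np.array(p)+.5)/2-.5+np.array([200,0])
for n,p,z in [("hub",(161,35),.0048),("near edge",(160,177),.0048),("L",(26.5,30),.0048),("R",(295,30),.0048),("bladeL",(113,180),.0138),("bladeR",(216.5,180),.0138),("bL2",(121.5,430),.0138),("bR2",(211.5,430),.0138)]:
    print(n,(1000*onz(C,f(p),z)).round(1))
E
```

```text
hub [120.4   0.2   4.8]
near edge [92.4 -0.1  4.8]
L [121.5 -28.    4.8]
R [121.6  28.3   4.8]
bladeL [ 92.4 -11.3  13.8]
bladeR [92.5 13.3 13.8]
bL2 [ 29.8 -10.6  13.8]
bR2 [29.8 13.6 13.8]
```

```bash
python3 -c "
from h import *
go([.5224,-.0915,.165],-1.5)"
```

```text
t 5.83 pos [0.5022 0.1871 0.119 ] dp [-60.5 272.7 -45.8] rot [7.00e-04 2.00e-04 3.17e-01]
```

Request:
drive_tool:
  rot:
    - [0, 0, 0.001]
    - [0, 0, 0.004]
    - [0, 0, 0.011]
    - [0, 0, 0.024]
    - [0, 0, 0.043]
    - [0, 0, 0.067]
    - [0, 0, 0.094]
    - [0, 0, 0.126]
    - [0, 0, 0.158]
    - [0, 0, 0.191]
    - [0, 0, 0.223]
    - [0, 0, 0.25]
    - [0, 0, 0.274]
    - [0, 0, 0.293]
    - [0, 0, 0.306]
    - [0, 0, 0.313]
    - [0, 0, 0.316]
    - [0, 0, 0.317]
    - [0, 0, 0.317]
  dp:
    - [0, 0.5, -1]
    - [-0.7, 3, -3]
    - [-2, 9.5, -6]
    - [-4.6, 21, -11]
    - [-8.2, 37, -17]
    - [-12.7, 57, -23]
    - [-18, 81, -29]
    - [-24, 108, -34]
    - [-30, 136, -38]
    - [-36.5, 165, -41]
    - [-42.5, 192, -43]
    - [-47.8, 216, -45]
    - [-52.3, 236, -46]
    - [-55.9, 252, -46]
    - [-58.4, 263, -46]
    - [-59.8, 270, -46]
    - [-60.4, 272.2, -46]
    - [-60.5, 272.7, -46]
    - [-60.5, 272.7, -46]
  gripper: [0, 0, 0, 0, 0, 0, 0, 0, 0, 0, 0, 0, 0, 0, 0, 0, 0, 0, 0]

```text
clock: 8.2
ee_pos: [0.5227, -0.0909, 0.1653]
ee_rot: [[1.0, -0.025, 0.0], [-0.025, -1.0, -0.0], [0.0, 0.0, -1.0]]
ft_force: [-0.1, 0.0, -1.4]
opening: 0.0149
finger_force: 87.6
```

```bash
python3 - <<'E'
from h import *
import json
s=ctrl.observe();i=camera("wrist")[:,:,::-1]
print(np.round(s["ee_pos"],4),np.round(s["ee_rot"],4).tolist(),np.round(s["ft_force"],1),np.round(s["moment"],3))
json.dump({k:np.array(s[k]).tolist() for k in("ee_pos","ee_rot")},open("s3.json","w"))
cv2.imwrite("pics/w3raw.png",i);cv2.imwrite("pics/w3.png",cv2.resize(i[0:240,220:520],(750,600),interpolation=cv2.INTER_CUBIC))
E
```

```text
[ 0.5227 -0.0909  0.1653] [[0.9997, -0.0252, 0.0005], [-0.0252, -0.9997, -0.0], [0.0005, 0.0, -1.0]] [-0.1  0.  -1.4] [0.018 0.056 0.02 ]
```

View pics/w3.png

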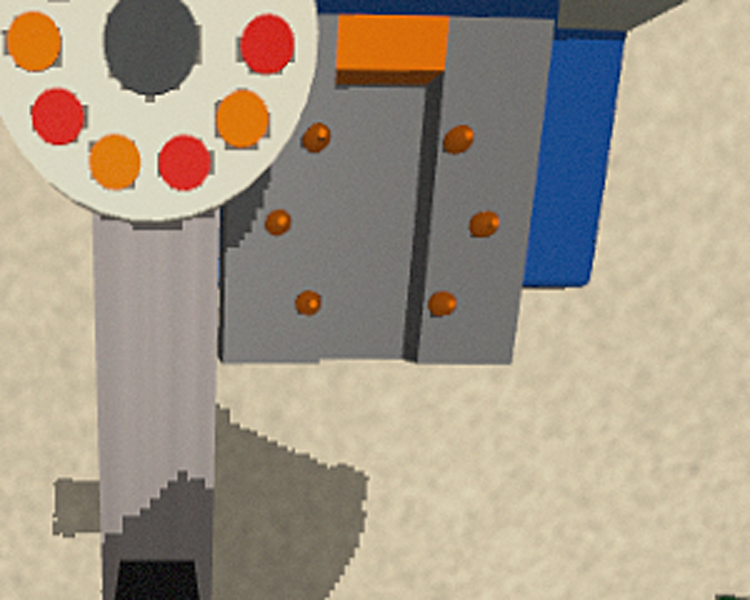

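```bash
python3 - <<'E'
from h import *
import json
s=json.load(open("s3.json"));R=np.array(s["ee_rot"]);t=np.array(s["ee_pos"])
C=cam("wrist",s);f=lambda p:(np.array(p)+.5)/2.5-.5+np.array([220,0])
P=np.array([onz(C,f(p),.0505) for p in [(308,302),(442,303),(484,224),(458,139),(315,138),(278,222)]])
c=P.mean(0);print((P).round(4),"nest",c.round(4),"tool",(1000*R.T@(c-t)).round(1),"rad",np.linalg.norm((P-c)[:,:2],axis=1).round(4))
v=P[4]-P[0]+P[3]-P[1];w=P[1]-P[0]+P[2]-P[5]+P[3]-P[4]
print("yaw",np.degrees(np.arctan2(v[1],v[0])),np.degrees(np.arctan2(w[1],w[0]))+90)
zt=t[2]-.0048
for n,p in [("hub",(151,43)),("near",(152,221)),("R",(318,43))]:print(n,(1000*R.T@(onz(C,f(p),zt)-t)).round(1))
for n,p in [("bL1",(94.5,260)),("bR1",(215,260)),("bL2",(101,500)),("bR2",(214.5,470))]:print(n,(1000*R.T@(onz(C,f(p),t[2]-.0138)-t)).round(1))
for n,p,z in [("deckfrontR",(512,362),.045),("deckR back",(554,20),.045),("slotRtop",(418,361),.045),("slotRtop2",(442,76),.045),("orange L top",(337,70),.045),("orange R top",(444,68),.045),("front L",(222,360),.045),("hoodfront low",(557,24),.074)]:print(n,onz(C,f(p),z).round(4))
E
```

```text
[[ 0.5987 -0.1436  0.0505]
 [ 0.5976 -0.188   0.0505]
 [ 0.6219 -0.1996  0.0505]
 [ 0.647  -0.189   0.0505]
 [ 0.6477 -0.1442  0.0505]
 [ 0.6235 -0.1332  0.0505]] nest [ 0.6227 -0.1663  0.0505] tool [101.9  72.9 114.9] rad [0.033  0.0332 0.0333 0.0332 0.0333 0.0331]
yaw -0.9020236380172059 -1.2399852362982386
hub [121.    0.2   4.9]
near [92.8  0.3  4.8]
R [121.1  28.2   4.9]
bL1 [ 86.5 -10.8  13.8]
bR1 [86.6 12.3 13.8]
bL2 [ 38.6 -10.7  13.8]
bR2 [45.1 13.2 13.8]
deckfrontR [ 0.5775 -0.2164  0.045 ]
deckR back [ 0.6817 -0.2184  0.045 ]
slotRtop [ 0.5784 -0.1834  0.045 ]
slotRtop2 [ 0.666  -0.1845  0.045 ]
orange L top [ 0.668  -0.1516  0.045 ]
orange R top [ 0.6683 -0.185   0.045 ]
front L [ 0.5801 -0.1159  0.045 ]
hoodfront low [ 0.6719 -0.2053  0.074 ]
```

```bash
python3 -c "
from h import *
go([.5016,-.1639,.078],-1.1)"
```

```text
t 8.25 pos [ 0.5226 -0.0909  0.1653] dp [-19.2  73.5  87.3] rot [ 0.     -0.0004 -0.0061]
```

Request:
drive_tool:
  rot:
    - [0, 0, -0.006]
    - [0, 0, -0.006]
    - [0, 0, -0.006]
    - [0, 0, -0.006]
    - [0, 0, -0.006]
    - [0, 0, -0.006]
    - [0, 0, -0.006]
    - [0, 0, -0.006]
    - [0, 0, -0.006]
    - [0, 0, -0.006]
    - [0, 0, -0.006]
    - [0, 0, -0.006]
    - [0, 0, -0.006]
    - [0, 0, -0.006]
    - [0, 0, -0.006]
    - [0, 0, -0.006]
    - [0, 0, -0.006]
    - [0, 0, -0.006]
    - [0, 0, -0.006]
    - [0, 0, -0.006]
  dp:
    - [-0.3, 1, 0]
    - [-1.5, 6, 0]
    - [-4, 16, 0]
    - [-7.5, 29, 0]
    - [-11.5, 44, 0]
    - [-15, 57, 0]
    - [-17.5, 67, 0]
    - [-18.8, 72, 1]
    - [-19.2, 73.5, 4]
    - [-19.2, 73.5, 10]
    - [-19.2, 73.5, 19]
    - [-19.2, 73.5, 30]
    - [-19.2, 73.5, 42]
    - [-19.2, 73.5, 54]
    - [-19.2, 73.5, 66]
    - [-19.2, 73.5, 76]
    - [-19.2, 73.5, 83]
    - [-19.2, 73.5, 86.5]
    - [-19.2, 73.5, 87.3]
    - [-19.2, 73.5, 87.3]
  gripper: [0, 0, 0, 0, 0, 0, 0, 0, 0, 0, 0, 0, 0, 0, 0, 0, 0, 0, 0, 0]

```text
clock: 10.75
ee_pos: [0.5018, -0.1645, 0.0783]
ee_rot: [[1.0, -0.02, 0.001], [-0.02, -1.0, -0.0], [0.001, 0.0, -1.0]]
ft_force: [-0.2, 0.3, -1.6]
opening: 0.015
finger_force: 87.6
```

```bash
python3 - <<'E'
from h import *
import json
s=ctrl.observe();i=camera("wrist")[:,:,::-1];a=camera("side")[:,:,::-1];b=camera("scene")[:,:,::-1]
print(np.round(s["ee_pos"],4),np.round(s["ee_rot"],4).tolist(),np.round(s["ft_force"],1),np.round(s["moment"],3))
json.dump({k:np.array(s[k]).tolist() for k in("ee_pos","ee_rot")},open("s4.json","w"))
cv2.imwrite("pics/w4.png",np.hstack([cv2.resize(i[0:150,180:380],(400,300),interpolation=cv2.INTER_CUBIC)]+[cv2.resize(a[215:275,314:394],(400,300),interpolation=cv2.INTER_CUBIC)]))
E
```

```text
[ 0.5018 -0.1645  0.0783] [[0.9998, -0.0202, 0.0012], [-0.0202, -0.9998, -0.0004], [0.0012, 0.0004, -1.0]] [-0.2  0.3 -1.6] [-0.024  0.139  0.02 ]
```

View pics/w4.png

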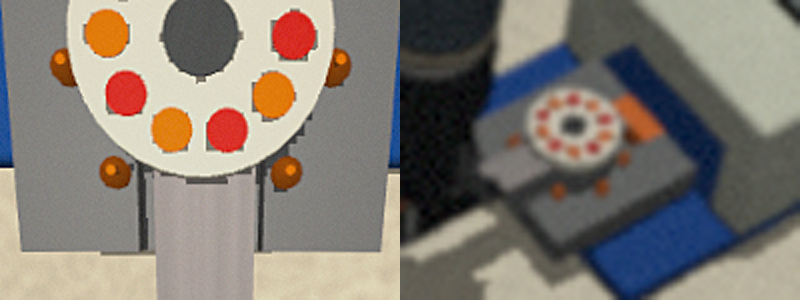

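```bash
python3 - <<'E'
from h import *
import json
s=json.load(open("s4.json"));R=np.array(s["ee_rot"]);t=np.array(s["ee_pos"])
C=cam("wrist",s);f=lambda p:(np.array(p)+.5)/2-.5+np.array([180,0])
T=lambda p,z:(1000*R.T@(onz(C,f(p),z)-t)).round(1)
for p in [(115,172),(288,172)]:print("near pin",T(p,.0505))
for p in [(120,169),(286,169)]:print("tip",T(p,.056))
z=t[2]-.0048
for n,p in [("hub",(200.5,34)),("near",(201,176)),("L",(66,34)),("R",(335,34))]:print(n,T(p,z))
for n,p in [("slotL",(142,250)),("slotR",(262,250)),("deckL",(22,250)),("deckR",(383,250))]:print(n,T(p,.045))
E
```

```text
near pin [ 95.9 -22.2  27.9]
near pin [95.9 22.6 28. ]
tip [ 96.1 -20.2  22.4]
tip [96.1 21.3 22.5]
hub [1.21e+02 1.00e-01 4.90e+00]
near [93.   0.2  4.9]
L [121.2 -28.2   4.9]
R [121.2  28.4   5. ]
slotL [ 76.2 -16.4  33.4]
slotR [76.2 16.9 33.4]
deckL [ 76.4 -49.8  33.4]
deckR [76.4 50.6 33.4]
```

Request:
drive_tool:
  rot:
    - [0, 0, 0]
    - [0, 0, 0]
    - [0, 0, 0]
    - [0, 0, 0]
    - [0, 0, 0]
    - [0, 0, 0]
    - [0, 0, 0]
    - [0, 0, 0]
    - [0, 0, 0]
    - [0, 0, 0]
    - [0, 0, 0]
    - [0, 0, 0]
    - [0, 0, 0]
    - [0, 0, 0]
  dp:
    - [0, 0, 1]
    - [0, 0, 3]
    - [0, 0, 5.5]
    - [0, 0, 8]
    - [0, 0, 10.5]
    - [0, 0, 13]
    - [0, 0, 15]
    - [0, 0, 17]
    - [0, 0, 19]
    - [0, 0, 21]
    - [0, 0, 23.5]
    - [0, 0, 26]
    - [0, 0, 27.5]
    - [0, 0, 27.5]
  gripper: [0, 0, 0, 0, 0, 0, 0, 0, 0, 0, 0, 0, 0, 0]

```text
clock: 12.65
ee_pos: [0.5015, -0.1645, 0.0505]
ee_rot: [[1.0, -0.02, 0.0], [-0.02, -1.0, -0.0], [0.0, 0.0, -1.0]]
ft_force: [0.5, -0.2, -1.1]
opening: 0.0152
finger_force: 87.7
```

```bash
python3 - <<'E'
from h import *
s=ctrl.observe();i=camera("wrist")[:,:,::-1];a=camera("side")[:,:,::-1]
print(np.round(s["ee_pos"],4),np.round(s["ft_force"],1),np.round(s["moment"],3))
cv2.imwrite("pics/w5.png",np.hstack([cv2.resize(i[0:150,180:380],(400,300),interpolation=cv2.INTER_CUBIC)]+[cv2.resize(a[215:275,314:394],(400,300),interpolation=cv2.INTER_CUBIC)]))
E
```

```text
[ 0.5015 -0.1645  0.0505] [ 0.5 -0.2 -1.1] [0.01  0.031 0.   ]
```

View pics/w5.png

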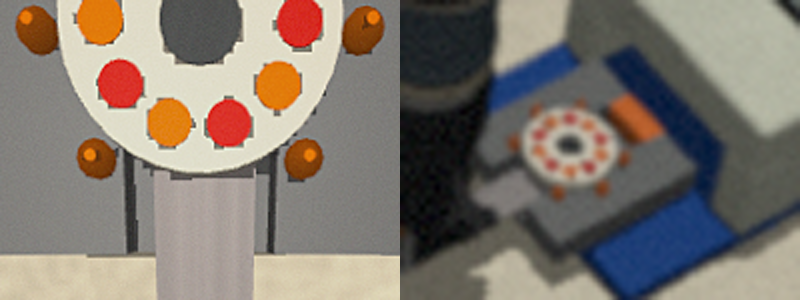

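```bash
python3 - <<'E'
from h import *
import json
C=cam("wrist",json.load(open("s3.json")));f=lambda p:(np.array(p)+.5)/2.5-.5+np.array([220,0])
print(onz(C,f((560,288)),.018),onz(C,f((590,285)),.018))
E
```

```text
[ 0.60168211 -0.24449348  0.018     ] [ 0.60266235 -0.25585676  0.018     ]
```

Request:
drive_tool:
  rot:
    - [0, 0, 0]
    - [0, 0, 0]
    - [0, 0, 0]
    - [0, 0, 0]
    - [0, 0, 0]
    - [0, 0, 0]
    - [0, 0, 0]
    - [0, 0, 0]
  dp:
    - [1, 0, 0]
    - [2.5, 0, 0]
    - [4, 0, 0]
    - [5.5, 0, 0]
    - [7, 0, 0]
    - [8, 0, 0]
    - [8.5, 0, 0]
    - [8.5, 0, 0]
  gripper: [0, 0, 0, 0, 0, 0, 0, 0]

```text
clock: 13.75
ee_pos: [0.5101, -0.1646, 0.0506]
ee_rot: [[1.0, -0.02, 0.001], [-0.02, -1.0, -0.0], [0.001, 0.0, -1.0]]
ft_force: [-0.2, -0.3, -0.9]
opening: 0.0149
finger_force: 87.7
```

Request:
drive_tool:
  rot:
    - [0, 0, 0]
    - [0, 0, 0]
    - [0, 0, 0]
    - [0, 0, 0]
    - [0, 0, 0]
    - [0, 0, 0]
    - [0, 0, 0]
    - [0, 0, 0]
    - [0, 0, 0]
    - [0, 0, 0]
    - [0, 0, 0]
    - [0, 0, 0]
  dp:
    - [0.5, 0, 0]
    - [1, 0, 0]
    - [1.5, 0, 0]
    - [2, 0, 0]
    - [2.5, 0, 0]
    - [3, 0, 0]
    - [3.5, 0, 0]
    - [4, 0, 0]
    - [4.6, 0, 0]
    - [5.4, 0, 0]
    - [6.2, 0, 0]
    - [7, 0, 0]
  gripper: [0, 0, 0, 0, 0, 0, 0, 0, 0, 0, 0, 0]

```text
clock: 15.25
ee_pos: [0.517, -0.1647, 0.0505]
ee_rot: [[1.0, -0.02, 0.0], [-0.02, -1.0, -0.0], [0.0, 0.0, -1.0]]
ft_force: [-2.9, 0.9, -1.2]
opening: 0.015
finger_force: 87.7
```

Request:
drive_tool:
  rot:
    - [0, 0, 0]
    - [0, 0, 0]
    - [0, 0, 0]
    - [0, 0, 0]
    - [0, 0, 0]
    - [0, 0, 0]
    - [0, 0, 0]
    - [0, 0, 0]
    - [0, 0, 0]
    - [0, 0, 0]
    - [0, 0, 0]
    - [0, 0, 0]
    - [0, 0, 0]
    - [0, 0, 0]
    - [0, 0, 0]
    - [0, 0, 0]
    - [0, 0, 0]
    - [0, 0, 0]
    - [0, 0, 0]
    - [0, 0, 0]
  dp:
    - [0.5, 0, 0]
    - [1.5, 0, 0]
    - [3, 0, 0]
    - [4.5, 0, 0]
    - [6, 0, 0]
    - [7.5, 0, 0]
    - [9, 0, 0]
    - [10.5, 0, 0]
    - [12, 0, 0]
    - [13.5, 0, 0]
    - [15, 0, 0]
    - [16.2, 0, 0]
    - [17.4, 0, 0]
    - [18.5, 0, 0]
    - [19.5, 0, 0]
    - [20.4, 0, 0]
    - [21.2, 0, 0]
    - [22, 0, 0]
    - [22.6, 0, 0]
    - [23, 0, 0]
  gripper: [0, 0, 0, 0, 0, 0, 0, 0, 0, 0, 0, 0, 0, 0, 0, 0, 0, 0, 0, 0]

```text
clock: 17.75
ee_pos: [0.5401, -0.1652, 0.0506]
ee_rot: [[1.0, -0.02, 0.001], [-0.02, -1.0, -0.0], [0.001, 0.0, -1.0]]
ft_force: [-2.6, 0.0, -1.5]
opening: 0.0151
finger_force: 87.7
```

Request:
drive_tool:
  rot:
    - [0, 0, 0]
    - [0, 0, 0]
    - [0, 0, 0]
    - [0, 0, 0]
    - [0, 0, 0]
    - [0, 0, 0]
  dp:
    - [0.7, 0, 0]
    - [1.4, 0, 0]
    - [2.1, 0, 0]
    - [2.8, 0, 0]
    - [3.4, 0, 0]
    - [4, 0, 0]
  gripper: [0, 0, 0, 0, 0, 0]

```text
clock: 18.5
ee_pos: [0.5441, -0.1653, 0.0506]
ee_rot: [[1.0, -0.02, 0.001], [-0.02, -1.0, -0.0], [0.001, 0.0, -1.0]]
ft_force: [-4.2, -0.7, -0.7]
opening: 0.0155
finger_force: 87.7
```

Request:
drive_tool:
  rot:
    - [0, 0, 0]
    - [0, 0, 0]
    - [0, 0, 0]
    - [0, 0, 0]
  dp:
    - [0.4, 0, 0]
    - [0.8, 0, 0]
    - [1.2, 0, 0]
    - [1.6, 0, 0]
  gripper: [0, 0, 0, 0]

```text
clock: 19.0
ee_pos: [0.5457, -0.1653, 0.0506]
ee_rot: [[1.0, -0.02, 0.001], [-0.02, -1.0, -0.0], [0.001, 0.0, -1.0]]
ft_force: [-3.4, -0.9, -1.4]
opening: 0.0151
finger_force: 87.7
```

Request:
drive_tool:
  rot:
    - [0, 0, 0]
    - [0, 0, 0]
    - [0, 0, 0]
    - [0, 0, 0]
  dp:
    - [0.4, 0, 0]
    - [0.8, 0, 0]
    - [1.2, 0, 0]
    - [1.6, 0, 0]
  gripper: [0, 0, 0, 0]

```text
clock: 19.5
ee_pos: [0.5473, -0.1654, 0.0506]
ee_rot: [[1.0, -0.02, 0.001], [-0.02, -1.0, -0.0], [0.001, 0.0, -1.0]]
ft_force: [-2.8, -0.0, -1.2]
opening: 0.015
finger_force: 87.7
```

Request:
drive_tool:
  rot:
    - [0, 0, 0]
    - [0, 0, 0]
    - [0, 0, 0]
    - [0, 0, 0]
  dp:
    - [0.4, 0, 0]
    - [0.8, 0, 0]
    - [1.2, 0, 0]
    - [1.6, 0, 0]
  gripper: [0, 0, 0, 0]

```text
clock: 20.0
ee_pos: [0.5489, -0.1654, 0.0506]
ee_rot: [[1.0, -0.02, 0.001], [-0.02, -1.0, -0.0], [0.001, 0.0, -1.0]]
ft_force: [-2.9, -0.2, -1.2]
opening: 0.0151
finger_force: 87.7
```

Request:
drive_tool:
  rot:
    - [0, 0, 0]
    - [0, 0, 0]
    - [0, 0, 0]
    - [0, 0, 0]
  dp:
    - [0.4, 0, 0]
    - [0.8, 0, 0]
    - [1.2, 0, 0]
    - [1.6, 0, 0]
  gripper: [0, 0, 0, 0]

```text
clock: 20.5
ee_pos: [0.5505, -0.1655, 0.0506]
ee_rot: [[1.0, -0.02, 0.001], [-0.02, -1.0, -0.0], [0.001, 0.0, -1.0]]
ft_force: [-3.5, 0.6, -1.1]
opening: 0.0146
finger_force: 87.7
```

Request:
drive_tool:
  rot:
    - [0, 0, 0]
    - [0, 0, 0]
    - [0, 0, 0]
    - [0, 0, 0]
  dp:
    - [0.4, 0, 0]
    - [0.8, 0, 0]
    - [1.2, 0, 0]
    - [1.6, 0, 0]
  gripper: [0, 0, 0, 0]

```text
clock: 21.0
ee_pos: [0.5521, -0.1655, 0.0506]
ee_rot: [[1.0, -0.02, 0.001], [-0.02, -1.0, -0.0], [0.001, 0.0, -1.0]]
ft_force: [-2.7, -0.5, -0.8]
opening: 0.015
finger_force: 87.7
```

Request:
drive_tool:
  rot:
    - [0, 0, 0]
    - [0, 0, 0]
    - [0, 0, 0]
    - [0, 0, 0]
  dp:
    - [0.4, 0, 0]
    - [0.8, 0, 0]
    - [1.2, 0, 0]
    - [1.6, 0, 0]
  gripper: [0, 0, 0, 0]

```text
clock: 21.5
ee_pos: [0.5537, -0.1655, 0.0506]
ee_rot: [[1.0, -0.02, 0.001], [-0.02, -1.0, -0.0], [0.001, 0.0, -1.0]]
ft_force: [-2.4, 0.2, -1.7]
opening: 0.0147
finger_force: 87.7
```

Request:
drive_tool:
  rot:
    - [0, 0, 0]
    - [0, 0, 0]
    - [0, 0, 0]
    - [0, 0, 0]
  dp:
    - [0.4, 0, 0]
    - [0.8, 0, 0]
    - [1.2, 0, 0]
    - [1.6, 0, 0]
  gripper: [0, 0, 0, 0]

```text
clock: 22.0
ee_pos: [0.5553, -0.1655, 0.0506]
ee_rot: [[1.0, -0.02, 0.001], [-0.02, -1.0, -0.0], [0.001, 0.0, -1.0]]
ft_force: [-3.3, 0.2, -1.8]
opening: 0.0152
finger_force: 87.7
```

Request:
drive_tool:
  rot:
    - [0, 0, 0]
    - [0, 0, 0]
    - [0, 0, 0]
    - [0, 0, 0]
  dp:
    - [0.4, 0, 0]
    - [0.8, 0, 0]
    - [1.2, 0, 0]
    - [1.6, 0, 0]
  gripper: [0, 0, 0, 0]

```text
clock: 22.5
ee_pos: [0.5569, -0.1656, 0.0506]
ee_rot: [[1.0, -0.02, 0.001], [-0.02, -1.0, -0.0], [0.001, 0.0, -1.0]]
ft_force: [-3.9, -0.5, -1.4]
opening: 0.0151
finger_force: 87.7
```

Request:
drive_tool:
  rot:
    - [0, 0, 0]
    - [0, 0, 0]
    - [0, 0, 0]
    - [0, 0, 0]
  dp:
    - [0.4, 0, 0]
    - [0.8, 0, 0]
    - [1.2, 0, 0]
    - [1.6, 0, 0]
  gripper: [0, 0, 0, 0]

```text
clock: 23.0
ee_pos: [0.5585, -0.1656, 0.0506]
ee_rot: [[1.0, -0.02, 0.001], [-0.02, -1.0, -0.0], [0.001, 0.0, -1.0]]
ft_force: [-2.9, -0.1, -1.0]
opening: 0.0151
finger_force: 87.7
```

Request:
drive_tool:
  rot:
    - [0, 0, 0]
    - [0, 0, 0]
    - [0, 0, 0]
    - [0, 0, 0]
  dp:
    - [0.4, 0, 0]
    - [0.8, 0, 0]
    - [1.2, 0, 0]
    - [1.6, 0, 0]
  gripper: [0, 0, 0, 0]

```text
clock: 23.5
ee_pos: [0.5601, -0.1657, 0.0506]
ee_rot: [[1.0, -0.02, 0.001], [-0.02, -1.0, -0.0], [0.001, 0.0, -1.0]]
ft_force: [-2.5, -0.2, -2.3]
opening: 0.015
finger_force: 87.7
```

Request:
drive_tool:
  rot:
    - [0, 0, 0]
    - [0, 0, 0]
    - [0, 0, 0]
    - [0, 0, 0]
  dp:
    - [0.4, 0, 0]
    - [0.8, 0, 0]
    - [1.2, 0, 0]
    - [1.6, 0, 0]
  gripper: [0, 0, 0, 0]

```text
clock: 24.0
ee_pos: [0.5602, -0.1656, 0.0504]
ee_rot: [[1.0, -0.02, -0.002], [-0.02, -1.0, 0.001], [-0.002, -0.001, -1.0]]
ft_force: [-7.9, 0.8, 0.5]
opening: 0.0148
finger_force: 87.9
```

Request:
drive_tool:
  rot:
    - [0, 0, 0]
    - [0, 0, 0]
    - [0, 0, 0]
  dp:
    - [0.3, 0, 0]
    - [0.5, 0, 0]
    - [0.5, 0, 0]
  gripper: [0, 0, 0]

```text
clock: 24.38
ee_pos: [0.5602, -0.1657, 0.0505]
ee_rot: [[1.0, -0.021, -0.003], [-0.021, -1.0, 0.001], [-0.003, -0.001, -1.0]]
ft_force: [-7.0, 0.9, 1.7]
opening: 0.0149
finger_force: 88.1
```

Request:
drive_tool:
  rot:
    - [0, 0, 0]
    - [0, 0, 0]
    - [0, 0, 0]
  dp:
    - [0.3, 0, 0]
    - [0.5, 0, 0]
    - [0.5, 0, 0]
  gripper: [0, 0, 0]

```text
clock: 24.75
ee_pos: [0.5602, -0.1657, 0.0504]
ee_rot: [[1.0, -0.021, -0.004], [-0.021, -1.0, 0.001], [-0.004, -0.001, -1.0]]
ft_force: [-8.7, 1.1, 2.5]
opening: 0.0148
finger_force: 88.2
```

Request:
drive_tool:
  rot:
    - [0, 0, 0]
    - [0, 0, 0]
    - [0, 0, 0]
    - [0, 0, 0]
  dp:
    - [0.3, 0, 0]
    - [0.3, 0, 0]
    - [0.3, 0, 0]
    - [0.3, 0, 0]
  gripper: [0, 0, 0, 0]

```text
clock: 25.25
ee_pos: [0.5602, -0.1657, 0.0504]
ee_rot: [[1.0, -0.021, -0.004], [-0.021, -1.0, 0.001], [-0.004, -0.001, -1.0]]
ft_force: [-10.5, 0.3, 3.5]
opening: 0.015
finger_force: 88.2
```

Request:
drive_tool:
  rot:
    - [0, 0, 0]
    - [0, 0, 0]
    - [0, 0, 0]
    - [0, 0, 0]
    - [0, 0, 0]
    - [0, 0, 0]
    - [0, 0, 0]
    - [0, 0, 0]
    - [0, 0, 0]
  dp:
    - [0, 0, 0]
    - [0, 0, 0]
    - [0, 0, 0]
    - [0, 0, 0]
    - [0, 0, 0]
    - [0, 0, 0]
    - [0, 0, 0]
    - [0, 0, 0]
    - [0, 0, 0]
  gripper: [0, 0, 0, 0, 0, 0, 0, 0, 0]

```text
clock: 26.38
ee_pos: [0.5602, -0.1657, 0.0504]
ee_rot: [[1.0, -0.021, -0.004], [-0.021, -1.0, 0.001], [-0.004, -0.001, -1.0]]
ft_force: [-10.6, -0.1, 3.2]
opening: 0.015
finger_force: 88.2
```

Request:
drive_tool:
  rot:
    - [0, 0, 0]
    - [0, 0, 0]
    - [0, 0, 0]
    - [0, 0, 0]
    - [0, 0, 0]
    - [0, 0, 0]
    - [0, 0, 0]
    - [0, 0, 0]
    - [0, 0, 0]
    - [0, 0, 0]
    - [0, 0, 0]
    - [0, 0, 0]
    - [0, 0, 0]
    - [0, 0, 0]
    - [0, 0, 0]
    - [0, 0, 0]
    - [0, 0, 0]
    - [0, 0, 0]
    - [0, 0, 0]
  dp:
    - [-1, 0, 0]
    - [-2, 0, 0]
    - [-3.5, 0, 0]
    - [-6, 0, 0]
    - [-10, 0, 0]
    - [-16, 0, 0]
    - [-24, 0, 0]
    - [-33, 0, 0]
    - [-43, 0, 0]
    - [-53, 0, 0]
    - [-63, 0, 0]
    - [-73, 0, 0]
    - [-83, 0, 0]
    - [-92, 0, 0]
    - [-100, 0, 0]
    - [-106, 0, 0]
    - [-110, 0, 0]
    - [-113, 0, 0]
    - [-113, 0, 0]
  gripper: [0, 0, 0, 0, 0, 0, 0, 0, 0, 0, 0, 0, 0, 0, 0, 0, 0, 0, 0]

```text
clock: 28.75
ee_pos: [0.4499, -0.1634, 0.0506]
ee_rot: [[1.0, -0.02, 0.001], [-0.02, -1.0, -0.0], [0.001, 0.0, -1.0]]
ft_force: [0.2, -0.5, -1.6]
opening: 0.0149
finger_force: 87.7
```

```bash
python3 - <<'E'
from h import *
i=camera("wrist")[:,:,::-1];a=camera("side")[:,:,::-1];b=camera("scene")[:,:,::-1]
print(ctrl.observe()["joint_positions"])
f=lambda c:cv2.resize(c,(400,300),interpolation=cv2.INTER_CUBIC)
cv2.imwrite("pics/w6.png",np.vstack([np.hstack([f(i),f(a[205:280,310:410])]),np.hstack([f(i[0:150,180:380]),f(b[150:240,140:260])])]))
E
```

```text
[-0.25930024  0.49997996  0.66097397  2.18309571 -0.53183076  0.61873555
 -0.80459119]
```

View pics/w6.png

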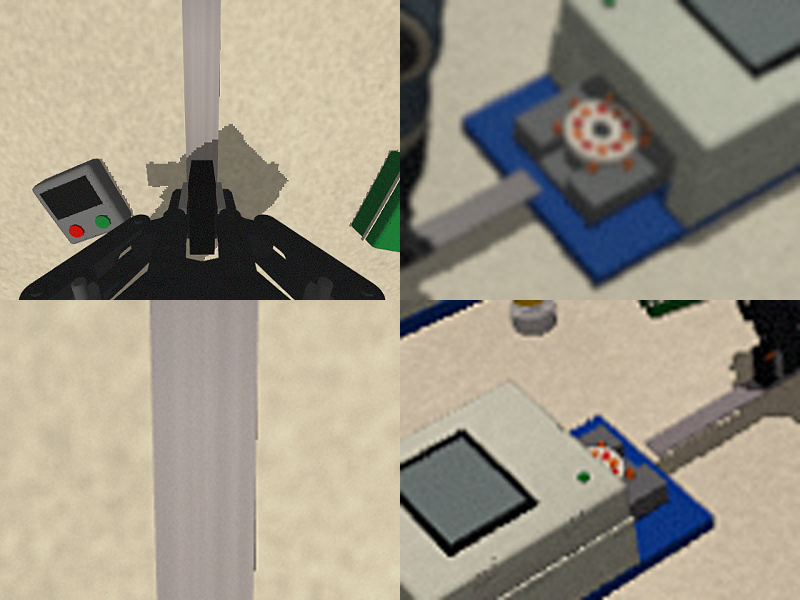

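```bash
python3 -c "
from h import *
go([.5025,.1873,.119],16.7)"
```

```text
t 28.9 pos [ 0.4502 -0.1634  0.0506] dp [  45.3 -351.7  -68.6] rot [ 0.0006 -0.0007 -0.3115]
```

Request:
drive_tool:
  rot:
    - [0, 0, 0]
    - [0, 0, 0]
    - [0, 0, 0]
    - [0, 0, -0.005]
    - [0, 0, -0.015]
    - [0, 0, -0.035]
    - [0, 0, -0.06]
    - [0, 0, -0.085]
    - [0, 0, -0.115]
    - [0, 0, -0.145]
    - [0, 0, -0.175]
    - [0, 0, -0.205]
    - [0, 0, -0.235]
    - [0, 0, -0.26]
    - [0, 0, -0.28]
    - [0, 0, -0.295]
    - [0, 0, -0.305]
    - [0, 0, -0.311]
    - [0, 0, -0.311]
    - [0, 0, -0.311]
  dp:
    - [0, 0, -6]
    - [0, 0, -20]
    - [0, 0, -38]
    - [1, -5, -54]
    - [2, -16, -64]
    - [5, -36, -69]
    - [9, -64, -69]
    - [13, -97, -69]
    - [17, -131, -69]
    - [21, -165, -69]
    - [26, -199, -69]
    - [30, -233, -69]
    - [34, -267, -69]
    - [38, -296, -69]
    - [41, -320, -69]
    - [43.5, -337, -69]
    - [44.8, -347, -69]
    - [45.3, -351.7, -69]
    - [45.3, -351.7, -69]
    - [45.3, -351.7, -69]
  gripper: [0, 0, 0, 0, 0, 0, 0, 0, 0, 0, 0, 0, 0, 0, 0, 0, 0, 0, 0, 0]

```text
clock: 31.4
ee_pos: [0.5023, 0.1864, 0.1195]
ee_rot: [[0.958, 0.285, 0.0], [0.285, -0.958, -0.001], [0.0, 0.001, -1.0]]
ft_force: [-0.3, -0.9, -0.8]
opening: 0.015
finger_force: 87.6
```

Request:
drive_tool:
  rot:
    - [0, 0, 0]
    - [0, 0, 0]
    - [0, 0, 0]
    - [0, 0, 0]
    - [0, 0, 0]
    - [0, 0, 0]
    - [0, 0, 0]
    - [0, 0, 0]
    - [0, 0, 0]
    - [0, 0, 0]
    - [0, 0, 0]
    - [0, 0, 0]
    - [0, 0, 0]
    - [0, 0, 0]
  dp:
    - [0, 0, 4]
    - [0, 0, 14]
    - [0, 0, 28]
    - [0, 0, 44]
    - [0, 0, 60]
    - [0, 0, 74]
    - [0, 0, 84]
    - [0, 0, 91]
    - [0, 0, 95]
    - [0, 0, 97]
    - [0, 0, 98.2]
    - [0, 0, 99.2]
    - [0, 0, 100]
    - [0, 0, 100]
  gripper: [0, 0, 0, 0, 0, 0, 0, 0, 0, 0, 0, 0, 0, 0]

```text
clock: 33.15
ee_pos: [0.5025, 0.1874, 0.0198]
ee_rot: [[0.958, 0.287, 0.001], [0.287, -0.958, 0.0], [0.001, 0.0, -1.0]]
ft_force: [-0.4, 0.8, 1.2]
opening: 0.015
finger_force: 88.2
```

Request:
drive_tool:
  rot:
    - [0, 0, 0]
    - [0, 0, 0]
    - [0, 0, 0]
    - [0, 0, 0]
    - [0, 0, 0]
    - [0, 0, 0]
    - [0, 0, 0]
    - [0, 0, 0]
    - [0, 0, 0]
    - [0, 0, 0]
    - [0, 0, 0]
    - [0, 0, 0]
    - [0, 0, 0]
    - [0, 0, 0]
    - [0, 0, 0]
    - [0, 0, 0]
    - [0, 0, 0]
  dp:
    - [0, 0, 0]
    - [0, 0, 0]
    - [0, 0, 0]
    - [0, 0, 0]
    - [0, 0, 0]
    - [0, 0, 0]
    - [0, 0, 0]
    - [0, 0, 0]
    - [0, 0, -4]
    - [0, 0, -14]
    - [0, 0, -30]
    - [0, 0, -50]
    - [0, 0, -75]
    - [0, 0, -100]
    - [0, 0, -115]
    - [0, 0, -120]
    - [0, 0, -120]
  gripper: [0.25, 0.3, 0.35, 0.45, 0.55, 0.65, 0.7, 0.7, 0.7, 0.7, 0.7, 0.7, 0.7, 0.7, 0.7, 0.7, 0.7]

```text
clock: 35.28
ee_pos: [0.5021, 0.1874, 0.1394]
ee_rot: [[0.958, 0.287, 0.0], [0.287, -0.958, -0.0], [0.0, 0.0, -1.0]]
ft_force: [-0.9, -0.4, -0.6]
opening: 0.0599
finger_force: 0.0
```

```bash
python3 - <<'E'
from h import *
i=camera("wrist")[:,:,::-1];a=camera("side")[:,:,::-1]
f=lambda c:cv2.resize(c,(400,300),interpolation=cv2.INTER_CUBIC)
cv2.imwrite("pics/w7.png",np.vstack([np.hstack([f(i),f(a)]),np.hstack([f(a[205:280,310:410]),f(a[140:230,210:330])])]))
E
```

```text
(no output)
```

View pics/w7.png

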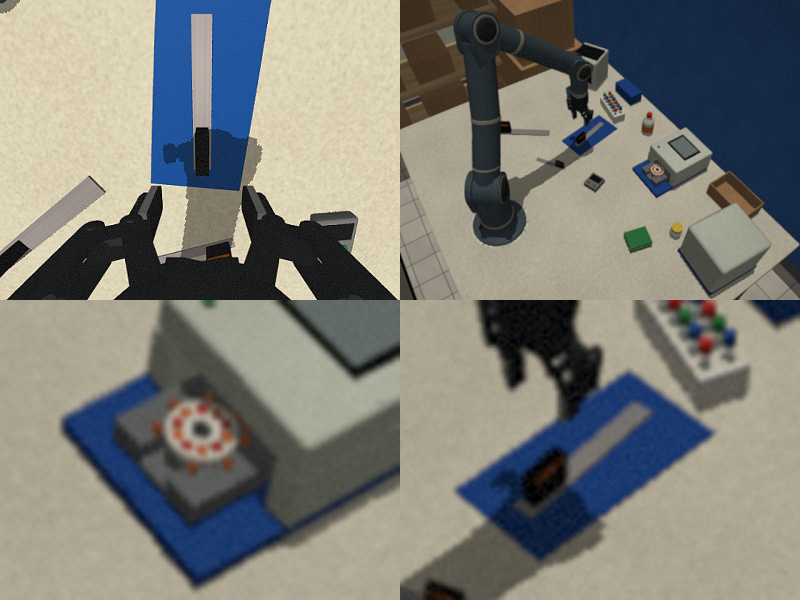

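The paddle lies flat on the mat and the disc sits inside the pins on the pushed-in tray. The other things have not moved, so I am handing in.

```bash
python3 -c "
from rig import ticket
print(ticket.job_done())"
```

```text
the job is handed in; nothing more can be done
None
```

The job is done and handed in at about 35 s: the disc lies flat inside the ring of pins, the tray was pushed to its stop and held there at about 10 N for just over a second, and the paddle is back flat on the blue mat, released, with nothing else disturbed.

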